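Centre-mark a bent bracket in the plunger jig

ROBOT

A 7-joint arm with a two-finger parallel gripper is mounted at the origin on the work surface. World frame = base frame: x ahead of the robot, y to its left, z up, the work surface at z = 0. Lengths are in m, angles in rad, forces in N, time in s.
With the tool pointing down it reaches from about 0.425 to 0.825 m from the base axis. Payload 3.6 kg.
Tool frame: the origin (TCP) lies at the very end of the fingers, on their centre line; the grasp point (between the pads) lies grip_point_offset behind it (grip_point_offset is the distance from the TCP to the grasp point, in m); x points along the fingers, z is the direction in which the jaws open and shut, and the axes are right-handed (so a half turn about x gives the same grasp; the last joint's range is limited). The gripper opens to 93 mm and grips with 3 to 60 N. Pads are 15 mm wide; open, the fingers measure 128 mm over their backs; the gripper's body (75 mm by 188 mm) begins 65 mm behind the grasp point.
Start: joints at [1.296, 0.615, -0.013, 1.423, 0.008, 1.103, -0.04], TCP at [0.159, -0.63, 0.219] pointing down, gripper open.
Joint ranges: [-3.12, 3.12], [-0.3, 2.06], [-1.34, 1.32], [0.26, 2.42], [-1.36, 4.5], [0.01, 1.98], [-2.84, 2.84]. Speed limits (rad/s): [2.79, 2.79, 3.14, 3.14, 3.14, 3.14, 3.14].

INTERFACE

Orientations are given as a rotation vector (axis times angle).
In Python, from bench import * gives the robot as it stands.
- The arm moves only by the shell command python3 -m inch 'ROWS' [FORCE]. ROWS is JSON, a list that holds one entry, the list of rows, each a list of 7 numbers: the turn, a rotation vector about the tool's x, y, z in degrees, then the shift along the tool's x, y, z in m, then the opening, from 0 (shut) to 1 (fully open). A call has exactly 10 rows; each row is the pose to reach, as a shift and turn from the pose commanded when the call began, along the tool's axes at that moment; what a row does not reach only later rows make up. A row lasts 1/12 s, in which the tool goes at most 41.7 mm and 7.16 degrees, less where a joint would pass 70% of its speed; a pose out of reach is approached as far as the arm can. A call with a gripper value outside its range is refused whole. The fingers move at their own pace and stop on an object; FORCE is the grip in N (left out, the last holds). Time passes only in rows, so rows that repeat a pose let the fingers close, or fill a call up. It gives the time, the measured TCP pose, the force and the opening at its end, in the units of the state.
- observe(): the state, without advancing time (a new reading comes with each control period).
- camera(name): name is "scene" or "top"; returns the picture (420x560x3 uint8, blue, green, red); there is no depth.
- camera_model(name): a dict with "fx", "fy", "cx", "cy" (pixels), "cam_to_world" (4x4, takes a point from camera to world coordinates). Camera axes: x right, y up, looking along -z (the intrinsics and any distortion apply to the point x, -y, -z); pixel columns grow to the right and rows downward; lengths in m; the calibration is good to about 2 mm. A picture is of the moment at which its call begins. camera_model takes no time and is no camera call.
- job_done(): hands the job in, once; it reports no verdict.
The state is a dict: "t": time; "joint_positions": joint angles; "joint_velocities": joint speeds; "tau": joint torques, N m; "position": TCP position; "tcp_rot": TCP orientation; "force": force on the tool from outside, world axes, zero at the start; "torque": the same for the moment, N m; "grip_width": finger opening in m.
Only numpy, scipy, OpenCV 4.12 (cv2) and the standard library are available. Lean on these libraries where they do the work, as an engineer would, in place of code of your own. Each camera call takes 0.05 s, during which the arm holds its last target.

TASK

Push the copper-coloured bracket along its guide until it is fully home against the yellow back stop of the marking jig. Then press the red knob down to its soft first stop, pause there for about half a second, press on until it is right down on its firm second stop, and let go so that it springs all the way back up. Be gentle: do not ram the bracket, never push with more than about 25 N, do not take the knob past its first stop before the bracket is home, and leave the pliers, the clamp and the tin where they lie.

Things in the scene. Friction and masses are not known exactly. Their poses are not given: they have to be found in the camera images.
- jig: Marking jig bolted to the table; z up, +x = direction the bracket is pushed. Origin: underside, below the vertical plunger axis. Dark base plate x -150 to +50, y +-65 mm, 12 mm thick; the bracket slides on its top. Aluminium guide rails x -70 to +25 mm, 43 mm apart, with lips 34 mm apart over the bracket's foot, z 20.5 to 24.5 mm.
- back_stop (a point): Middle of the yellow back stop's face, at the base plate's top (12 mm above the jig's underside), 25 mm in +x from the plunger axis. The stop is 60 mm wide (y), 22 mm high, rigid. Axes as the jig's.
- press_axis (a point): Point on the plunger axis, 165 mm above the jig's underside. Below it: red round flat-topped knob, 42 mm diameter, 16 mm thick, locked on a thread at an UNKNOWN height: its top rests 11 to 25 mm below this point; find it by touch or sight. Under the knob a dark barrel (17 mm radius, top 60 mm below this point) on a blue bridge (x +-18, y +-58 mm, top 80 mm below). Axes as the jig's.
- quill (a joint): First stage of the plunger, m: 0 at rest (up), 0.010 at the soft first stop (the brass point has reached the bracket). A light spring pushes back with 2 N at the start and 3.5 N at the first stop. The knob goes down with it.
- plunger (a joint): Second stage of the plunger, m: 0 at rest, 0.005 at the firm second stop. It starts to move only when the first stop has been reached and the push exceeds 9 N; the push then rises to 15 N at the second stop, which is rigid. The knob's whole way down is 15 mm; both stages spring back to 0 when let go.
- bracket: Bent copper-coloured steel bracket, 0.20 to 0.36 kg. Flat foot 110 (x) by 40 (y) by 6 mm lying in the guide; flange 40 mm wide, 6 mm thick at its -x end, standing 45 mm above the underside. Origin: underside, middle of the foot; z up, +x to the back stop. Flange's outer face (to push on): x = -55 mm. Starts 25 to 50 mm short of home; home = origin at x -30 mm in the jig's frame.
- bracket_front (a point): Middle of the front end of the bracket's foot, at the underside; home when it touches the back stop (x = +25 mm in the jig's frame). Axes as the bracket's.
- pliers: Bystander: pliers with red handles, 165 mm long, 16 mm high, lying on the table beside the jig. Origin under the pivot, +x towards the jaws.
- clamp: Bystander: aluminium spring clamp with orange grips, 150 mm long, 24 mm high, lying beside the jig. Origin underneath, at its pivot, +x towards the mouth.
- tin: Bystander: closed round tin, 56 mm diameter, 50 mm high, standing beyond the jig. Origin under its centre.
Things that resemble listed ones, but are neither listed nor needed, are in the scene too. Of the things like the bracket, leave any that is purple; of the rest the larger one is meant.

How it is judged:
On the way, in this order (a step that is already met when the one before it is completed fails the run):
1. the bracket is home: the front end of its foot within 2 mm of the back stop (x of bracket_front in the frame of jig above 0.023 m), for 0.2 s.
2. the knob is paused at its first stop: first stage at least 8.5 mm down, second stage no more than 1.5 mm, for 0.3 s (value of joint quill above 0.0085 m and value of joint plunger below 0.0015 m), for 0.3 s.
3. the knob is on its second stop: second stage at least 4 mm down (value of joint quill above 0.0085 m and value of joint plunger above 0.004 m), for 0.1 s.
At the end, for the whole second after the job is handed in: The bracket rests with the front end of its foot within 2 mm of the back stop, and the knob is released and back up (both stages within 1 mm of rest) (x of bracket_front in the frame of jig above 0.023 m and value of joint each of quill, plunger below 0.001 m and linear speed of bracket below 0.01 m/s); the robot touches nothing.
It fails at once if the plunger's second stage goes down by more than 2 mm while the bracket is more than 2 mm short of the back stop (value of joint plunger above 0.002 m and x of bracket_front in the frame of jig below 0.023 m).
It fails at once if the robot pushes on the jig or its knob with more than 27 N (contact force between any of the fingers, the arm and jig above 27 N).
It fails at once if the robot pushes on the bracket with more than 27 N (contact force between any of the fingers, the arm and bracket above 27 N).
It fails at once if the pliers, the clamp or the tin is moved by more than 20 mm (distance of any of pliers, clamp, tin from where it was at the start of the episode above 0.02 m).
It also fails if it takes over 58 s, if anything falls off the work surface, if the arm or the gripper's body presses on something with over 40 N, if the wrist force passes 120 N, or if a joint passes its speed limit or range.

## Working session

There is one attempt and no reset: what is moved stays moved. The work goes in short steps, Python scripts to look and compute and a shell command to move; the robot and the scene stay as the last step left them, time stands still between calls to the robot, and variables do not carry over. Pictures are saved under pics/ and viewed, and the job is handed in when it is done.

```bash
ls; mkdir -p pics; python3 - <<'E'
from bench import *
import cv2
for n in("scene","top"):
    cv2.imwrite(f"pics/{n}0.png",cv2.resize(camera(n),None,fx=1.42,fy=1.42,interpolation=cv2.INTER_CUBIC)); print(n,camera_model(n))
o=observe();print(o)
E
```

```text
pics
scene {'fx': 480.23149807772785, 'fy': 480.23149807772785, 'cx': 274.4580832860022, 'cy': 211.77976205030782, 'cam_to_world': array([[-0.33984175, -0.55758156,  0.75737071,  1.3907692 ],
       [ 0.94016144, -0.22245698,  0.25808787,  0.34298685],
       [ 0.02457736,  0.79975978,  0.59981685,  0.76803439],
       [ 0.        ,  0.        ,  0.        ,  1.        ]])}
top {'fx': 384.58351512122715, 'fy': 384.58351512122715, 'cx': 278.32279888194046, 'cy': 208.34905460625743, 'cam_to_world': array([[-0.00963663,  0.98178635, -0.18974378,  0.42727216],
       [-0.99954835, -0.01485921, -0.026121  ,  0.05145304],
       [-0.02846469,  0.18940636,  0.98148611,  1.00836525],
       [ 0.        ,  0.        ,  0.        ,  1.        ]])}
{'t': 0.1, 'joint_positions': array([ 1.29649196,  0.61580919, -0.01264161,  1.42469529,  0.00809854,
        1.10340212, -0.04039933]), 'joint_velocities': array([ 0.00018625, -0.00384789, -0.00072523, -0.00312656,  0.00066093,
        0.00052333, -0.00039752]), 'tau': array([ 1.37924730e-03, -4.60043728e+01,  2.09830594e-01, -1.66244549e+01,
       -6.12485223e-02,  1.69377675e-02,  1.07640731e-04]), 'position': array([ 0.15928452, -0.62946478,  0.21761995]), 'tcp_rot': array([ 1.02609419,  1.31816369, -1.02378832]), 'force': array([-0.26634181,  0.17681326, -0.33008099]), 'torque': array([ 0.01133725, -0.01697861,  0.02053755]), 'grip_width': 0.09326390132264831}
```

View pics/scene0.png

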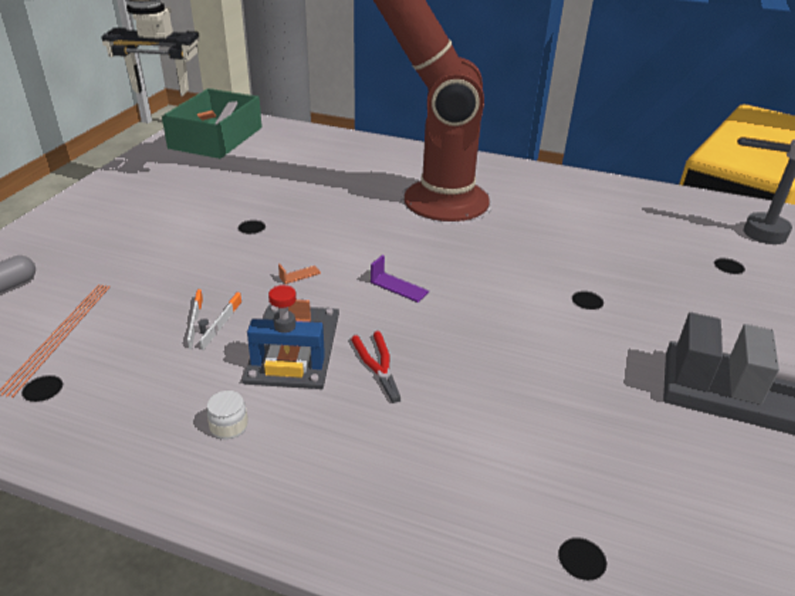

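View pics/top0.png

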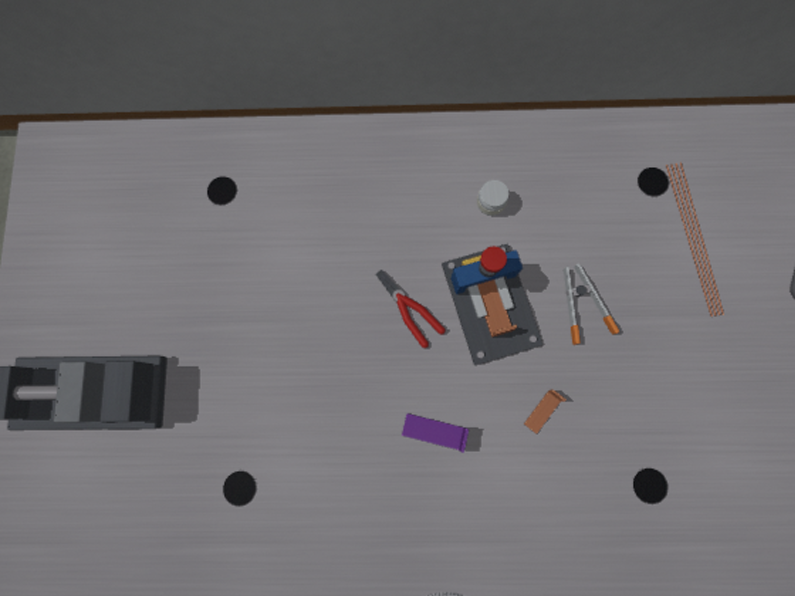

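Three bracket-like things appear in the top view: purple at (435,432), a small copper one at (545,410), and a larger copper one in the jig's guide at (497,305). The purple one is excluded and the larger copper one, in the guide, fits. I'll confirm that in a crop and measure the jig there.

```bash
python3 - <<'E'
from bench import *
import cv2,numpy as np
a=camera("top");b=camera("scene")
np.save("top.npy",a);np.save("scene.npy",b)
cv2.imwrite("pics/tc.png",cv2.resize(a[165:265,300:400],None,fx=6,fy=6,interpolation=cv2.INTER_CUBIC))
cv2.imwrite("pics/sc.png",cv2.resize(b[195:280,165:265],None,fx=7,fy=7,interpolation=cv2.INTER_CUBIC))
E
```

```text
(no output)
```

View pics/tc.png

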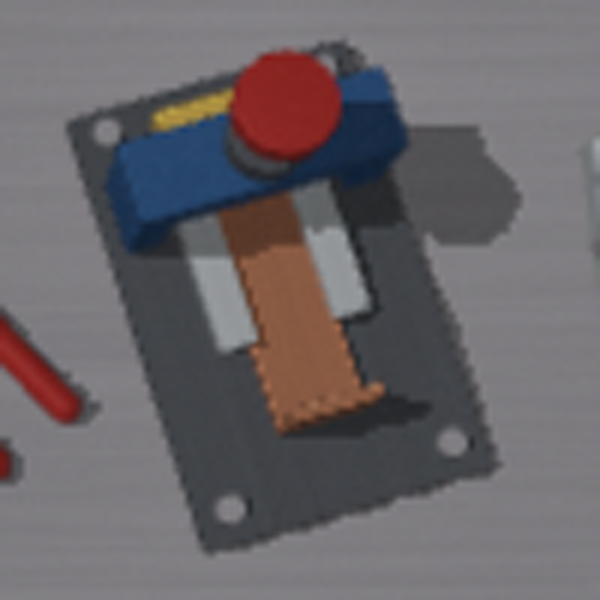

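View pics/sc.png

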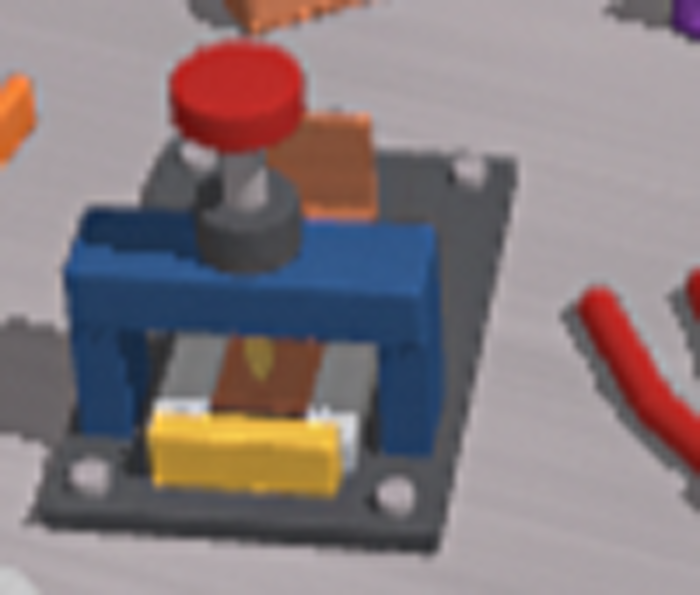

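The crop confirms it: the copper bracket lies in the guide, with its flange top running from (278,428) to (382,385) in the top crop. Next I fit the jig pose, knob height and bracket offset.

```bash
cat > h.py <<'E'
import numpy as np
from scipy.optimize import least_squares
from scipy.spatial.transform import Rotation as R
from bench import *
M={n:camera_model(n) for n in("top","scene")}
def proj(n,p):
    m=M[n];T=np.linalg.inv(m["cam_to_world"]);q=T[:3,:3]@p+T[:3,3]
    return np.array([m["fx"]*q[0]/-q[2]+m["cx"],m["fy"]*-q[1]/-q[2]+m["cy"]])
T=lambda u,v:((u+.5)/6-.5+300,(v+.5)/6-.5+165)
S=lambda u,v:((u+.5)/7-.5+165,(v+.5)/7-.5+195)
# (cam,pixel,fn(knobz, d)->jig pt mm) ; d=shortfall of bracket
P=[("top",T(68,123),lambda k,d:(50,65,12)),("top",T(205,553),lambda k,d:(-150,65,12)),("top",T(500,465),lambda k,d:(-150,-65,12)),
("scene",S(515,157),lambda k,d:(-150,65,12)),("scene",S(437,540),lambda k,d:(50,65,12)),("scene",S(45,520),lambda k,d:(50,-65,12)),
("top",T(287,102),lambda k,d:(0,0,k)),("scene",S(237,83),lambda k,d:(0,0,k)),
("top",T(278,430),lambda k,d:(-85-d,20,57)),("top",T(383,386),lambda k,d:(-85-d,-20,57)),
("scene",S(374,118),lambda k,d:(-82-d,20,57)),
("scene",S(148,420),lambda k,d:(31,-30,34)),("scene",S(340,430),lambda k,d:(31,30,34))]
def pose(x,p): return np.array([x[0],x[1],0])+R.from_euler('z',x[2]).apply(np.array(p)/1000)
def res(x): return np.concatenate([proj(c,pose(x,f(x[3],x[4])))-np.array(px) for c,px,f in P])
E
python3 - <<'E'
from h import *
s=least_squares(res,[.6,-.05,.2,147,35],x_scale=[.1,.1,.1,10,10],loss='soft_l1')
print(s.x,np.degrees(s.x[2]));print(res(s.x).reshape(-1,2).round(1))
np.save("fit.npy",s.x)
x=s.x
for p in [(0,0,147),(-85-x[4],0,50)]: print(pose(x,p))
print(R.from_rotvec(observe()["tcp_rot"]).as_matrix().round(3))
E
```

```text
[ 6.52951907e-01 -8.27964027e-02  2.85866755e-01  1.50094536e+02
  2.51696442e+01] 16.37895859138137
[[-1.2 -0.3]
 [-0.1  0.2]
 [-1.3 -0. ]
 [-0.1 -0.4]
 [ 0.2 -1.2]
 [-1.1 -1.8]
 [-0.9  0.2]
 [-0.1 -0.2]
 [ 1.9 -1.3]
 [-0.2  1.3]
 [-0.7  0.2]
 [ 0.5  0.5]
 [-0.6  0.6]]
[ 0.65295191 -0.0827964   0.147     ]
[ 0.54725321 -0.11386305  0.05      ]
[[-0.     0.969  0.245]
 [ 0.002  0.245 -0.969]
 [-1.     0.    -0.002]]
```

Fit: jig at (0.653, -0.083), yaw 16.4°, knob top at about 150 mm, bracket about 25 mm short. Now I work out the approach to a point behind the flange.

```bash
cat > go.py <<'E'
from h import *
import sys
# usage: go.py jx jy z(mm): shift needed in tool axes; prints state in jig frame
def st():
    x=np.load("fit.npy");o=observe();Rt=R.from_rotvec(o["tcp_rot"]).as_matrix()
    J=R.from_euler('z',x[2]).as_matrix()
    pj=J.T@(o["position"]-[x[0],x[1],0])*1000
    yaw=np.degrees(np.arctan2(Rt[1,1],Rt[0,1])-x[2])
    print("t",round(o["t"],2),"jig mm",pj.round(1),"yaw err deg",round(yaw,2),"down",Rt[:,0].round(3),"Fjig",(J.T@o["force"]).round(1),"w",round(o["grip_width"],4))
    if len(sys.argv)>3:
        t=J@(np.array([float(a) for a in sys.argv[1:4]])-pj)
        print("shift tool m",(Rt.T@t/1000).round(4))
st()
E
python3 go.py -135 0 200; python3 -c "from bench import *;import bench;print([k for k in dir(bench) if 'grip' in k.lower()])
try: print(grip_point_offset)
except Exception as e: print(e)"
```

```text
t 0.2 jig mm [-627.8 -385.5  217.9] yaw err deg -2.17 down [-0.     0.002 -1.   ] Fjig [ 0.4 -0.  -0. ] w 0.0928
shift tool m [ 0.0186  0.4778 -0.4039]
['grip_point_offset']
0.0188
```

```bash
python3 -m inch '[[[0,0,0,0,0.015,-0.012,0],[0,0,0,0,0.04,-0.033,0],[-0.5,0,0,0,0.065,-0.055,0],[-1,0,0,0,0.09,-0.076,0],[-1.5,0,0,0,0.115,-0.097,0],[-2,0,0,0,0.14,-0.118,0],[-2.2,0,0,0,0.165,-0.14,0],[-2.2,0,0,0,0.19,-0.161,0],[-2.2,0,0,0,0.215,-0.182,0],[-2.2,0,0,0,0.24,-0.203,0]]]' 30; python3 go.py -135 0 200
```

```text
t: 1.03
position: [0.3429, -0.373, 0.2187]
tcp_rot: [0.996, 1.331, -0.996]
force: [1.0, -0.2, -0.7]
grip_width: 0.0308
t 1.03 jig mm [-379.3 -191.   218.7] yaw err deg 0.01 down [ 0.  0. -1.] Fjig [ 0.9 -0.4 -0.7] w 0.0308
shift tool m [ 0.0187  0.2443 -0.1909]
```

```bash
python3 -m inch '[[[0,0,0,0,0.03,-0.024,0],[0,0,0,0,0.06,-0.047,0],[0,0,0,0,0.09,-0.07,0],[0,0,0,0,0.12,-0.094,0],[0,0,0,0.004,0.15,-0.117,0],[0,0,0,0.008,0.18,-0.14,0],[0,0,0,0.012,0.205,-0.16,0],[0,0,0,0.016,0.225,-0.176,0],[0,0,0,0.0185,0.235,-0.184,0],[0,0,0,0.0185,0.235,-0.184,0]]]'; python3 go.py -135 0 32
```

```text
t: 1.87
position: [0.5169, -0.128, 0.1995]
tcp_rot: [0.993, 1.335, -0.99]
force: [-1.2, 0.1, 0.2]
grip_width: 0.0002
t 1.87 jig mm [-143.3   -5.1  199.5] yaw err deg 0.37 down [-0.     0.002 -1.   ] Fjig [-1.1  0.5  0.2] w 0.0002
shift tool m [ 0.1675  0.0082 -0.0046]
```

Now down behind the flange, stopping partway to look before going lower.

```bash
python3 -m inch '[[[0,0,0,0.01,0.004,-0.003,0],[0,0,0,0.025,0.006,-0.0046,0],[0,0,0,0.04,0.006,-0.0046,0],[0,0,0,0.055,0.006,-0.0046,0],[0,0,0,0.07,0.006,-0.0046,0],[0,0,0,0.085,0.006,-0.0046,0],[0,0,0,0.1,0.006,-0.0046,0],[0,0,0,0.115,0.006,-0.0046,0],[0,0,0,0.12,0.006,-0.0046,0],[0,0,0,0.12,0.006,-0.0046,0]]]'; python3 go.py -137 0 32
python3 - <<'E'
from bench import *
import cv2
cv2.imwrite("pics/t2.png",cv2.resize(camera("top")[165:265,290:400],None,fx=5,fy=5,interpolation=cv2.INTER_CUBIC))
cv2.imwrite("pics/s2.png",cv2.resize(camera("scene")[150:280,160:280],None,fx=4.6,fy=4.6,interpolation=cv2.INTER_CUBIC))
E
```

```text
t: 2.7
position: [0.5182, -0.1275, 0.0788]
tcp_rot: [0.996, 1.333, -1.001]
force: [0.6, 0.3, 0.7]
grip_width: 0.0008
t 2.7 jig mm [-141.9   -4.9   78.8] yaw err deg -0.17 down [-0.004 -0.001 -1.   ] Fjig [0.7 0.1 0.7] w 0.0008
shift tool m [ 0.0468  0.005  -0.0049]
```

View pics/t2.png

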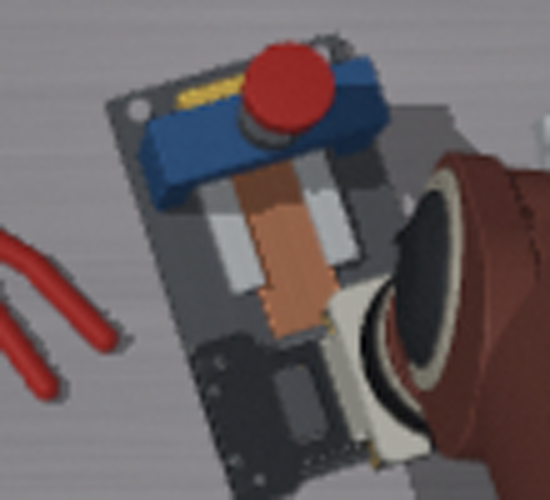

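View pics/s2.png

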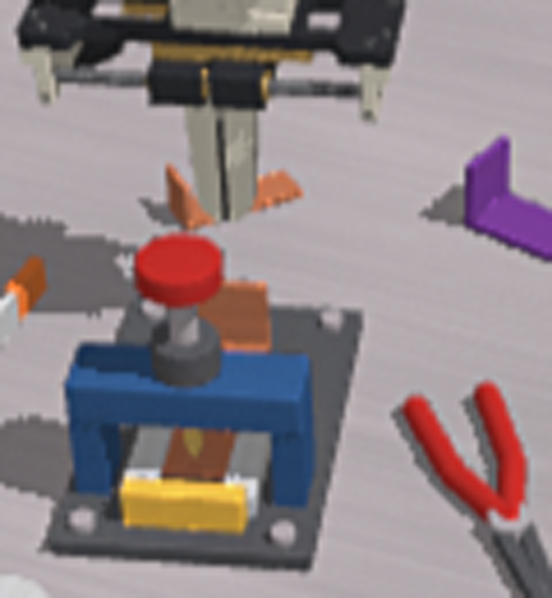

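The fingers hang shut behind the flange (scene crop ≈(225,215), flange ≈(240,315)), clear of it. I'll lower to 32 mm.

```bash
python3 -m inch '[[[0,0,0,0.005,0,-0.002,0],[0,0,0,0.01,0,-0.005,0],[0,0,0,0.018,0,-0.005,0],[0,0,0,0.025,0,-0.005,0],[0,0,0,0.032,0,-0.005,0],[0,0,0,0.039,0,-0.005,0],[0,0,0,0.045,0,-0.005,0],[0,0,0,0.046,0,-0.005,0],[0,0,0,0.046,0,-0.005,0],[0,0,0,0.046,0,-0.005,0]]]'; python3 go.py -120 0 32
```

```text
t: 3.63
position: [0.519, -0.1207, 0.0341]
tcp_rot: [0.996, 1.331, -0.996]
force: [-0.2, 0.7, 0.3]
grip_width: 0.0007
t 3.63 jig mm [-139.2    1.4   34.1] yaw err deg 0.02 down [ 0.  0. -1.] Fjig [-0.   0.8  0.3] w 0.0007
shift tool m [0.0021 0.0192 0.0014]
```

```bash
python3 -m inch '[[[0,0,0,0.002,0.003,0.001,0],[0,0,0,0.002,0.007,0.001,0],[0,0,0,0.002,0.011,0.001,0],[0,0,0,0.002,0.014,0.001,0],[0,0,0,0.002,0.016,0.001,0],[0,0,0,0.002,0.018,0.001,0],[0,0,0,0.002,0.02,0.001,0],[0,0,0,0.002,0.022,0.001,0],[0,0,0,0.002,0.024,0.001,0],[0,0,0,0.002,0.026,0.001,0]]]'; python3 go.py -92.5 0 32
```

```text
t: 4.47
position: [0.5432, -0.1146, 0.032]
tcp_rot: [0.995, 1.332, -0.997]
force: [-2.1, -0.8, 1.0]
grip_width: 0.0006
t 4.47 jig mm [-114.2    0.5   32. ] yaw err deg -0.01 down [-0.002 -0.    -1.   ] Fjig [-2.2 -0.2  1. ] w 0.0006
shift tool m [-0.      0.0217  0.0005]
```

In contact at about 2 N. Pushing slowly on.

```bash
python3 -m inch '[[[0,0,0,0,0.002,0,0],[0,0,0,0,0.004,0,0],[0,0,0,0,0.006,0,0],[0,0,0,0,0.008,0,0],[0,0,0,0,0.01,0,0],[0,0,0,0,0.012,0,0],[0,0,0,0,0.0135,0,0],[0,0,0,0,0.015,0,0],[0,0,0,0,0.016,0,0],[0,0,0,0,0.017,0,0]]]'; python3 go.py -92.5 0 32
```

```text
t: 5.3
position: [0.5605, -0.1094, 0.0322]
tcp_rot: [0.996, 1.331, -0.996]
force: [-0.9, -1.2, -0.5]
grip_width: 0.0001
t 5.3 jig mm [-96.2   0.5  32.2] yaw err deg 0.03 down [-0.  0. -1.] Fjig [-1.2 -0.9 -0.5] w 0.0001
shift tool m [0.0002 0.0037 0.0005]
```

```bash
python3 -m inch '[[[0,0,0,0,0.0003,0,0],[0,0,0,0,0.0006,0,0],[0,0,0,0,0.0009,0,0],[0,0,0,0,0.0012,0,0],[0,0,0,0,0.0015,0,0],[0,0,0,0,0.0018,0,0],[0,0,0,0,0.0021,0,0],[0,0,0,0,0.0024,0,0],[0,0,0,0,0.0026,0,0],[0,0,0,0,0.0028,0,0]]]'; python3 go.py -92.5 0 32
```

```text
t: 6.13
position: [0.5625, -0.1089, 0.0322]
tcp_rot: [0.995, 1.332, -0.997]
force: [-3.0, -0.7, 0.1]
grip_width: 0.0009
t 6.13 jig mm [-94.2   0.5  32.2] yaw err deg 0.01 down [-0.001 -0.    -1.   ] Fjig [-3.1  0.2  0.1] w 0.0009
shift tool m [0.0002 0.0017 0.0005]
```

```bash
python3 -m inch '[[[0,0,0,0,0.0002,0,0],[0,0,0,0,0.0004,0,0],[0,0,0,0,0.0006,0,0],[0,0,0,0,0.0008,0,0],[0,0,0,0,0.001,0,0],[0,0,0,0,0.0012,0,0],[0,0,0,0,0.0014,0,0],[0,0,0,0,0.0016,0,0],[0,0,0,0,0.0018,0,0],[0,0,0,0,0.002,0,0]]]'; python3 go.py -92.5 0 32
```

```text
t: 6.97
position: [0.5625, -0.1089, 0.0322]
tcp_rot: [0.994, 1.335, -1.0]
force: [-7.7, -1.0, 5.6]
grip_width: 0.0005
t 6.97 jig mm [-94.2   0.5  32.2] yaw err deg -0.02 down [-0.005 -0.001 -1.   ] Fjig [-7.7  1.3  5.6] w 0.0005
shift tool m [0.0002 0.0017 0.0005]
```

The position has stalled while the force builds at about 2.3 N/mm. A little more push will confirm it's the stop, then a look.

```bash
python3 -m inch '[[[0,0,0,0,0.0003,0,0],[0,0,0,0,0.0006,0,0],[0,0,0,0,0.0009,0,0],[0,0,0,0,0.0012,0,0],[0,0,0,0,0.0015,0,0],[0,0,0,0,0.0018,0,0],[0,0,0,0,0.002,0,0],[0,0,0,0,0.002,0,0],[0,0,0,0,0.002,0,0],[0,0,0,0,0.002,0,0]]]'; python3 go.py -92.5 0 32
python3 - <<'E'
from bench import *
import cv2
cv2.imwrite("pics/t3.png",cv2.resize(camera("top")[165:265,300:400],None,fx=6,fy=6,interpolation=cv2.INTER_CUBIC))
cv2.imwrite("pics/s3.png",cv2.resize(camera("scene")[195:280,165:265],None,fx=7,fy=7,interpolation=cv2.INTER_CUBIC))
E
```

```text
t: 7.8
position: [0.5624, -0.1089, 0.0321]
tcp_rot: [0.992, 1.337, -1.003]
force: [-9.8, -1.2, 8.1]
grip_width: 0.0006
t 7.8 jig mm [-94.2   0.5  32.1] yaw err deg -0.05 down [-0.009 -0.001 -1.   ] Fjig [-9.8  1.6  8.1] w 0.0006
shift tool m [0.0001 0.0017 0.0005]
```

View pics/t3.png

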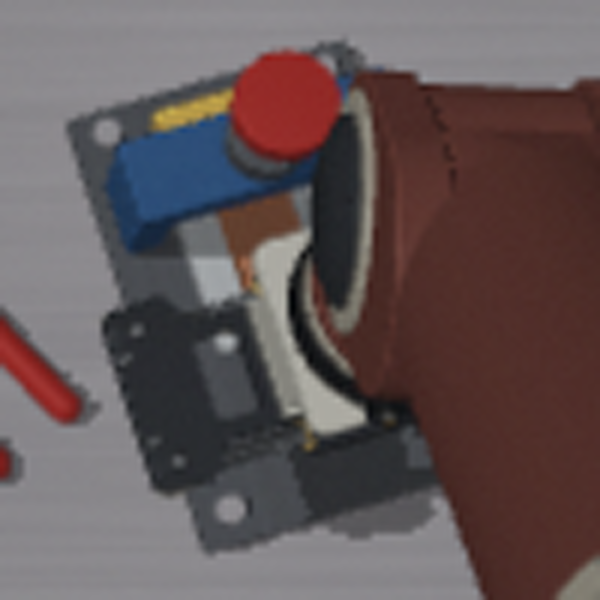

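View pics/s3.png

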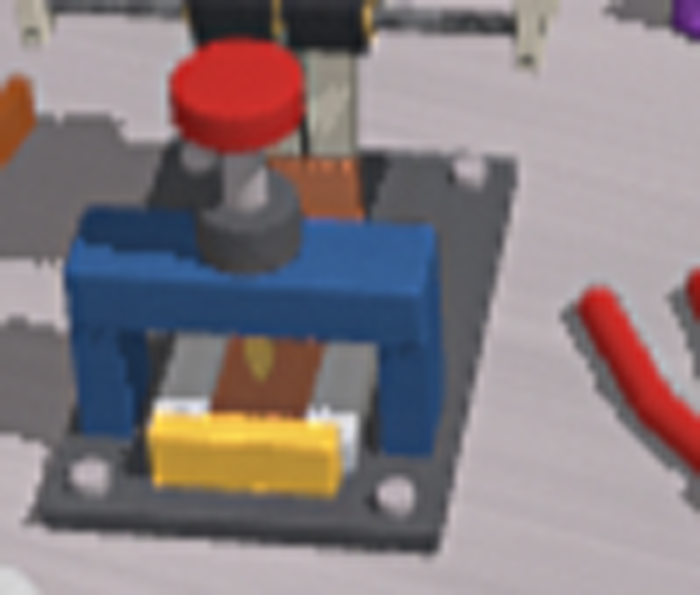

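The pliers and jig haven't moved. The flange top now shows at about (268–360,158) in the scene crop. I'll back off and measure the bracket without the arm in the way.

```bash
python3 -m inch '[[[0,0,0,0,-0.002,0,0],[0,0,0,0,-0.005,0,0],[0,0,0,0,-0.01,0,0],[0,0,0,0,-0.016,0,0],[0,0,0,-0.01,-0.022,0,0],[0,0,0,-0.03,-0.03,0,0],[0,0,0,-0.06,-0.04,0,0],[0,0,0,-0.09,-0.055,0,0],[0,0,0,-0.12,-0.07,0,0],[0,0,0,-0.145,-0.085,0,0]]]'; python3 go.py 0 0 180
python3 - <<'E'
from bench import *
import cv2
cv2.imwrite("pics/t4.png",cv2.resize(camera("top")[165:265,300:400],None,fx=6,fy=6,interpolation=cv2.INTER_CUBIC))
cv2.imwrite("pics/s4.png",cv2.resize(camera("scene")[195:280,165:265],None,fx=7,fy=7,interpolation=cv2.INTER_CUBIC))
E
python3 - <<'E'
from h import *
x=np.load("fit.npy")
for d in (0,2,5,10,25):
    print(d,[((proj("scene",pose(x,p))-[165,195])*7+3).round(0) for p in((-82-d,20,57),(-82-d,-20,57),(-79-d,20,57))],[((proj("top",pose(x,p))-[300,165])*6+2.5).round(0) for p in((-85-d,20,57),(-85-d,-20,57))])
E
```

```text
t: 8.73
position: [0.4856, -0.1318, 0.18]
tcp_rot: [0.997, 1.328, -0.993]
force: [0.5, -0.5, 0.7]
grip_width: 0.0003
t 8.73 jig mm [-174.4    0.2  180. ] yaw err deg 0.04 down [ 0.004 -0.001 -1.   ] Fjig [ 0.3 -0.6  0.7] w 0.0003
shift tool m [0.0007 0.1744 0.0003]
0 [array([357., 163.]), array([242., 156.]), array([356., 168.])] [array([270., 364.]), array([362., 336.])]
2 [array([358., 159.]), array([244., 153.]), array([357., 165.])] [array([271., 369.]), array([363., 341.])]
5 [array([360., 154.]), array([245., 148.]), array([358., 159.])] [array([274., 376.]), array([366., 348.])]
10 [array([362., 145.]), array([248., 139.]), array([361., 151.])] [array([278., 387.]), array([370., 359.])]
25 [array([369., 120.]), array([256., 113.]), array([367., 125.])] [array([289., 422.]), array([382., 393.])]
```

View pics/t4.png

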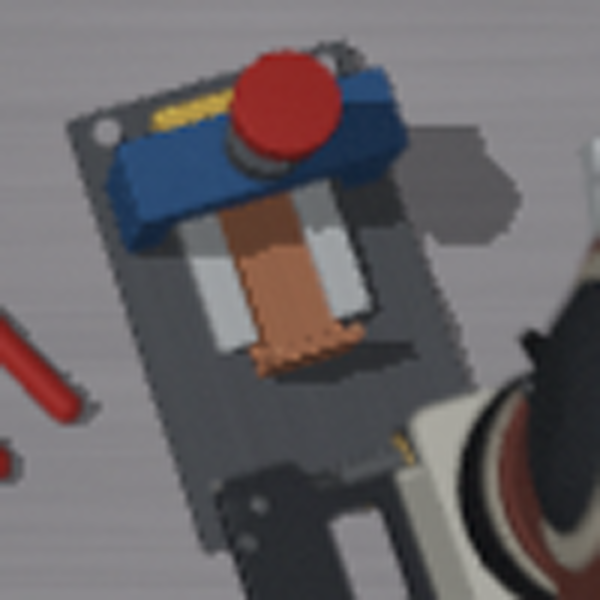

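View pics/s4.png

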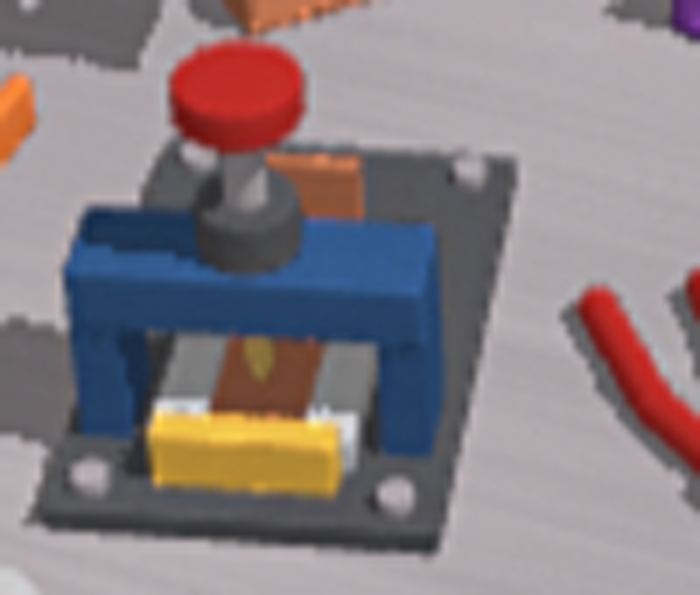

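The travel reads 23–24 mm by eye, while the start was at least 25 mm short. I'll measure it more exactly before trusting the stall.

```bash
python3 - <<'E'
from h import *
import cv2
a0,b0=np.load("top.npy"),np.load("scene.npy");a1,b1=camera("top"),camera("scene")
x=np.load("fit.npy")
def mask(i):
    h=cv2.cvtColor(i,cv2.COLOR_BGR2HSV);return ((h[...,0]>4)&(h[...,0]<18)&(h[...,1]>90))
for n,i0,i1,box in(("top",a0,a1,(330,215,366,240)),("scene",b0,b1,(203,208,220,228))):
    for i in(i0,i1):
        m=mask(i);x0,y0,x1,y1=box
        for c in range(x0,x1,2):
            r=np.where(m[y0:y1,c])[0]
            if len(r): print(n,c,r.min()+y0,r.max()+y0,end=' | ')
        print()
vis=np.hstack([np.hstack([cv2.resize(i[205:232,195:225],None,fx=12,fy=12,interpolation=cv2.INTER_NEAREST) for i in(b0,b1)])])
cv2.imwrite("pics/cmp_s.png",vis)
vis=np.hstack([cv2.resize(i[212:240,335:368],None,fx=12,fy=12,interpolation=cv2.INTER_NEAREST) for i in(a0,a1)])
cv2.imwrite("pics/cmp_t.png",vis)
E
```

```text
top 342 215 225 | top 344 215 231 | top 346 215 236 | top 348 215 236 | top 350 215 235 | top 352 215 235 | top 354 216 234 | top 356 218 233 | top 358 224 233 | top 360 229 232 | top 362 229 231 | 
top 342 215 224 | top 344 215 227 | top 346 215 226 | top 348 215 226 | top 350 215 225 | top 352 215 224 | top 354 216 224 | top 356 218 223 | top 358 219 222 | top 360 220 220 | 
scene 203 216 218 | scene 205 215 219 | scene 207 213 221 | scene 209 211 225 | scene 211 211 225 | scene 213 211 225 | scene 215 211 225 | scene 217 211 225 | 
scene 203 217 218 | scene 205 217 219 | scene 207 217 221 | scene 209 217 225 | scene 211 217 225 | scene 213 217 225 | scene 215 217 225 |
```

View pics/cmp_s.png

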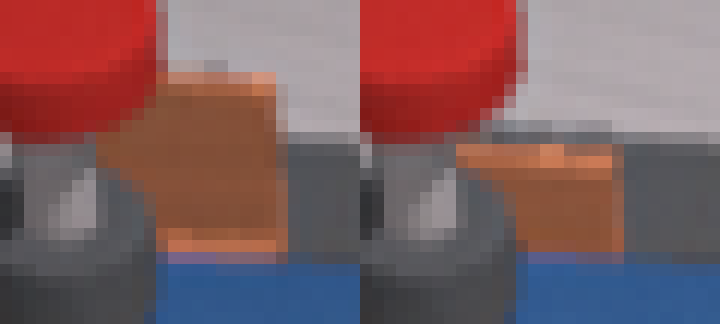

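View pics/cmp_t.png

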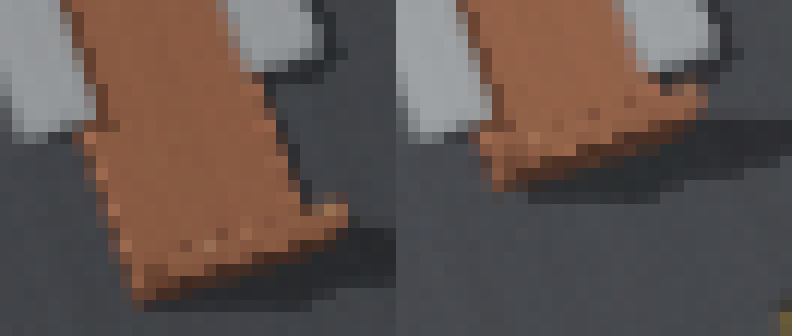

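The column-wise travel comes out at 24.2 ± 0.7 mm, which is consistent with home. A second, lower and firmer push will rule out a jam.

```bash
python3 -m inch '[[[0,0,0,0.02,0.01,0,0],[0,0,0,0.045,0.025,0,0],[0,0,0,0.07,0.04,0,0],[0,0,0,0.095,0.05,0,0],[0,0,0,0.12,0.06,0,0],[0,0,0,0.14,0.068,0,0],[0,0,0,0.153,0.072,0,0],[0,0,0,0.157,0.074,0,0],[0,0,0,0.157,0.074,0,0],[0,0,0,0.157,0.074,0,0]]]'; python3 go.py -94 -1 23
```

```text
t: 9.77
position: [0.5564, -0.1108, 0.0204]
tcp_rot: [0.996, 1.331, -0.996]
force: [-0.6, -0.2, -0.4]
grip_width: 0.0006
t 9.77 jig mm [-100.5    0.4   20.4] yaw err deg 0.02 down [ 0. -0. -1.] Fjig [-0.6  0.  -0.4] w 0.0006
shift tool m [-0.0026  0.0065  0.0014]
```

```bash
python3 -m inch '[[[0,0,0,-0.003,0.001,0.001,0],[0,0,0,-0.003,0.002,0.001,0],[0,0,0,-0.003,0.003,0.001,0],[0,0,0,-0.003,0.004,0.001,0],[0,0,0,-0.003,0.005,0.001,0],[0,0,0,-0.003,0.0058,0.001,0],[0,0,0,-0.003,0.0066,0.001,0],[0,0,0,-0.003,0.0074,0.001,0],[0,0,0,-0.003,0.0082,0.001,0],[0,0,0,-0.003,0.009,0.001,0]]]'; python3 go.py -94 -1 23
```

```text
t: 10.6
position: [0.5627, -0.1098, 0.0229]
tcp_rot: [0.994, 1.335, -1.0]
force: [-6.9, -1.5, 4.8]
grip_width: 0.0005
t 10.6 jig mm [-94.2  -0.4  22.9] yaw err deg -0.02 down [-0.006 -0.001 -1.   ] Fjig [-7.   0.5  4.8] w 0.0005
shift tool m [-0.0001  0.0002  0.0006]
```

```bash
python3 -m inch '[[[0,0,0,0,0.0005,0,0],[0,0,0,0,0.001,0,0],[0,0,0,0,0.0015,0,0],[0,0,0,0,0.002,0,0],[0,0,0,0,0.0025,0,0],[0,0,0,0,0.003,0,0],[0,0,0,0,0.003,0,0],[0,0,0,0,0.003,0,0],[0,0,0,0,0.003,0,0],[0,0,0,0,0.003,0,0]]]'; python3 go.py -94 -1 23
```

```text
t: 11.43
position: [0.5625, -0.1098, 0.0227]
tcp_rot: [0.992, 1.339, -1.005]
force: [-9.7, -2.6, 6.2]
grip_width: 0.0005
t 11.43 jig mm [-94.4  -0.4  22.7] yaw err deg -0.07 down [-0.011 -0.001 -1.   ] Fjig [-10.    0.3   6.2] w 0.0005
shift tool m [-0.0003  0.0004  0.0006]
```

It stalled rigidly at the same place (-94.2 mm) at 10 N, so the bracket is home. Now retreat, rise and go over to the knob.

```bash
python3 -m inch '[[[0,0,0,0,-0.003,0,0],[0,0,0,0,-0.008,0,0],[0,0,0,0,-0.015,0,0],[0,0,0,-0.01,-0.02,0,0],[0,0,0,-0.04,-0.022,0,0],[0,0,0,-0.075,-0.022,0,0],[0,0,0,-0.11,-0.022,0,0],[0,0,0,-0.14,-0.022,0,0],[0,0,0,-0.155,-0.022,0,0],[0,0,0,-0.155,-0.022,0,0]]]'; python3 go.py 0 0 165
```

```text
t: 12.27
position: [0.5502, -0.1148, 0.1833]
tcp_rot: [0.999, 1.321, -0.99]
force: [0.3, 0.3, 0.6]
grip_width: 0.0005
t 12.27 jig mm [-107.6   -1.7  183.3] yaw err deg 0.03 down [ 0.011 -0.002 -1.   ] Fjig [0.4 0.2 0.6] w 0.0005
shift tool m [ 0.0194  0.1075 -0.0017]
```

```bash
python3 -m inch '[[[0,0,0,0,0.015,-0.001,0],[0,0,0,0,0.035,-0.0015,0],[0,0,0,0,0.055,-0.0015,0],[0,0,0,0,0.075,-0.0015,0],[0,0,0,0,0.09,-0.0015,0],[0,0,0,0.002,0.1,-0.0015,0],[0,0,0,0.006,0.105,-0.0015,0],[0,0,0,0.01,0.106,-0.0015,0],[0,0,0,0.013,0.106,-0.0015,0],[0,0,0,0.013,0.106,-0.0015,0]]]'; python3 go.py 0 0 155;python3 - <<'E'
from bench import *
import cv2
cv2.imwrite("pics/s5.png",cv2.resize(camera("scene")[170:280,165:265],None,fx=5.4,fy=5.4,interpolation=cv2.INTER_CUBIC))
E
```

```text
t: 13.1
position: [0.6467, -0.0835, 0.1637]
tcp_rot: [0.995, 1.334, -0.998]
force: [-0.4, -0.0, 0.1]
grip_width: 0.0004
t 13.1 jig mm [ -6.2   1.  163.7] yaw err deg -0.01 down [-0.003 -0.    -1.   ] Fjig [-0.4  0.1  0.1] w 0.0004
shift tool m [0.0087 0.0062 0.001 ]
```

View pics/s5.png

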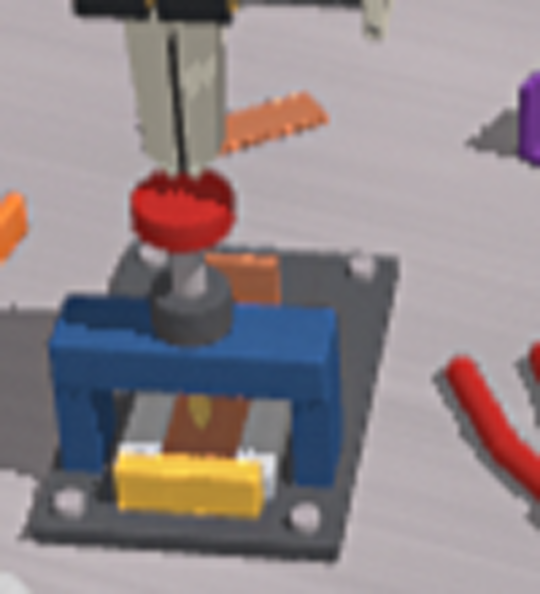

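The fingers are above the knob, tips at about (183,168) with the knob centred at (183,195). I'll descend gently to find its top.

```bash
python3 -m inch '[[[0,0,0,0.002,0.002,0.001,0],[0,0,0,0.004,0.004,0.001,0],[0,0,0,0.006,0.004,0.001,0],[0,0,0,0.007,0.004,0.001,0],[0,0,0,0.008,0.004,0.001,0],[0,0,0,0.009,0.004,0.001,0],[0,0,0,0.01,0.004,0.001,0],[0,0,0,0.011,0.004,0.001,0],[0,0,0,0.011,0.004,0.001,0],[0,0,0,0.011,0.004,0.001,0]]]'; python3 go.py 0 0 150
```

```text
t: 13.98
position: [0.6524, -0.0829, 0.1542]
tcp_rot: [0.996, 1.331, -0.996]
force: [-0.1, -0.8, -0.8]
grip_width: 0.0005
t 13.98 jig mm [-6.000e-01  1.000e-01  1.542e+02] yaw err deg 0.02 down [-0.  0. -1.] Fjig [-0.4 -0.8 -0.8] w 0.0005
shift tool m [0.0042 0.0006 0.0001]
```

```bash
python3 -m inch '[[[0,0,0,0.0004,0,0,0],[0,0,0,0.0008,0,0,0],[0,0,0,0.0012,0,0,0],[0,0,0,0.0016,0,0,0],[0,0,0,0.002,0,0,0],[0,0,0,0.0024,0,0,0],[0,0,0,0.0028,0,0,0],[0,0,0,0.003,0,0,0],[0,0,0,0.003,0,0,0],[0,0,0,0.003,0,0,0]]]'; python3 go.py 0 0 150
```

```text
t: 14.82
position: [0.6525, -0.0829, 0.1513]
tcp_rot: [0.996, 1.331, -0.996]
force: [-0.9, 0.4, 3.1]
grip_width: 0.0007
t 14.82 jig mm [ -0.5   0.  151.3] yaw err deg 0.02 down [ 0.  0. -1.] Fjig [-0.7  0.6  3.1] w 0.0007
shift tool m [0.0013 0.0005 0.    ]
```

```bash
python3 -m inch '[[[0,0,0,0.0004,0,0,0],[0,0,0,0.0008,0,0,0],[0,0,0,0.0012,0,0,0],[0,0,0,0.0016,0,0,0],[0,0,0,0.002,0,0,0],[0,0,0,0.002,0,0,0],[0,0,0,0.002,0,0,0],[0,0,0,0.002,0,0,0],[0,0,0,0.002,0,0,0],[0,0,0,0.002,0,0,0]]]'; python3 go.py 0 0 150
```

```text
t: 15.65
position: [0.6525, -0.0829, 0.1492]
tcp_rot: [0.996, 1.331, -0.996]
force: [-0.1, -0.1, 2.6]
grip_width: 0.0005
t 15.65 jig mm [ -0.5   0.  149.2] yaw err deg 0.02 down [ 0.  0. -1.] Fjig [-0.1 -0.1  2.6] w 0.0005
shift tool m [-0.0008  0.0005  0.    ]
```

Contact was made somewhere between 154 and 151 mm, and the quill spring is giving 2–3 N. Approaching the first stop in small steps.

```bash
python3 -m inch '[[[0,0,0,0.0006,0,0,0],[0,0,0,0.0012,0,0,0],[0,0,0,0.0018,0,0,0],[0,0,0,0.0024,0,0,0],[0,0,0,0.003,0,0,0],[0,0,0,0.0035,0,0,0],[0,0,0,0.004,0,0,0],[0,0,0,0.0043,0,0,0],[0,0,0,0.0045,0,0,0],[0,0,0,0.0045,0,0,0]]]'; python3 go.py 0 0 144
```

```text
t: 16.48
position: [0.6525, -0.0829, 0.1447]
tcp_rot: [0.996, 1.331, -0.996]
force: [0.4, -0.1, 3.8]
grip_width: 0.0004
t 16.48 jig mm [ -0.5   0.  144.7] yaw err deg 0.02 down [ 0.  0. -1.] Fjig [ 0.3 -0.2  3.8] w 0.0004
shift tool m [0.0007 0.0005 0.    ]
```

```bash
python3 -m inch '[[[0,0,0,0.0002,0,0,0],[0,0,0,0.0004,0,0,0],[0,0,0,0.0006,0,0,0],[0,0,0,0.0008,0,0,0],[0,0,0,0.001,0,0,0],[0,0,0,0.001,0,0,0],[0,0,0,0.001,0,0,0],[0,0,0,0.001,0,0,0],[0,0,0,0.001,0,0,0],[0,0,0,0.001,0,0,0]]]'; python3 go.py 0 0 143
```

```text
t: 17.32
position: [0.6525, -0.0829, 0.1437]
tcp_rot: [0.996, 1.331, -0.996]
force: [-0.0, -0.2, 3.8]
grip_width: 0.0005
t 17.32 jig mm [ -0.5   0.  143.7] yaw err deg 0.02 down [ 0.  0. -1.] Fjig [-0.  -0.1  3.8] w 0.0005
shift tool m [0.0007 0.0005 0.    ]
```

```bash
python3 -m inch '[[[0,0,0,0.0002,0,0,0],[0,0,0,0.0004,0,0,0],[0,0,0,0.0006,0,0,0],[0,0,0,0.0006,0,0,0],[0,0,0,0.0006,0,0,0],[0,0,0,0.0006,0,0,0],[0,0,0,0.0006,0,0,0],[0,0,0,0.0006,0,0,0],[0,0,0,0.0006,0,0,0],[0,0,0,0.0006,0,0,0]]]'; python3 go.py 0 0 143
```

```text
t: 18.15
position: [0.6525, -0.0829, 0.1431]
tcp_rot: [0.996, 1.331, -0.996]
force: [0.3, -0.3, 4.5]
grip_width: 0.0006
t 18.15 jig mm [-5.000e-01  1.000e-01  1.431e+02] yaw err deg 0.02 down [ 0.  0. -1.] Fjig [ 0.2 -0.3  4.5] w 0.0006
shift tool m [0.0001 0.0005 0.0001]
```

```bash
python3 -m inch '[[[0,0,0,0.0002,0,0,0],[0,0,0,0.0004,0,0,0],[0,0,0,0.0006,0,0,0],[0,0,0,0.0006,0,0,0],[0,0,0,0.0006,0,0,0],[0,0,0,0.0006,0,0,0],[0,0,0,0.0006,0,0,0],[0,0,0,0.0006,0,0,0],[0,0,0,0.0006,0,0,0],[0,0,0,0.0006,0,0,0]]]'; python3 go.py 0 0 143
```

```text
t: 18.98
position: [0.6525, -0.083, 0.143]
tcp_rot: [0.996, 1.331, -0.996]
force: [-0.5, 0.3, 5.8]
grip_width: 0.0005
t 18.98 jig mm [ -0.5  -0.  143. ] yaw err deg 0.02 down [ 0. -0. -1.] Fjig [-0.4  0.4  5.8] w 0.0005
shift tool m [-0.      0.0005 -0.    ]
```

The position has stalled at 143.0 mm with 5.8 N (between 3.5 and 9): that is the first stop. Hold about half a second, then press on.

```bash
python3 -m inch '[[[0,0,0,0,0,0,0],[0,0,0,0,0,0,0],[0,0,0,0,0,0,0],[0,0,0,0,0,0,0],[0,0,0,0,0,0,0],[0,0,0,0.0006,0,0,0],[0,0,0,0.0012,0,0,0],[0,0,0,0.0018,0,0,0],[0,0,0,0.0024,0,0,0],[0,0,0,0.003,0,0,0]]]'; python3 go.py 0 0 138
```

```text
t: 19.82
position: [0.6527, -0.0829, 0.1413]
tcp_rot: [0.996, 1.33, -0.995]
force: [-1.9, 0.2, 10.7]
grip_width: 0.0004
t 19.82 jig mm [-3.000e-01 -1.000e-01  1.413e+02] yaw err deg 0.02 down [ 0.001 -0.    -1.   ] Fjig [-1.7  0.7 10.7] w 0.0004
shift tool m [ 0.0033  0.0003 -0.0001]
```

```bash
python3 -m inch '[[[0,0,0,0.0005,0,0,0],[0,0,0,0.001,0,0,0],[0,0,0,0.0015,0,0,0],[0,0,0,0.002,0,0,0],[0,0,0,0.0025,0,0,0],[0,0,0,0.0025,0,0,0],[0,0,0,0.0025,0,0,0],[0,0,0,0.0025,0,0,0],[0,0,0,0.0025,0,0,0],[0,0,0,0.0025,0,0,0]]]'; python3 go.py 0 0 138
```

```text
t: 20.65
position: [0.6528, -0.083, 0.1395]
tcp_rot: [0.996, 1.329, -0.995]
force: [-2.4, 0.2, 13.1]
grip_width: 0.0003
t 20.65 jig mm [-2.000e-01 -1.000e-01  1.395e+02] yaw err deg 0.02 down [ 0.002 -0.    -1.   ] Fjig [-2.2  0.8 13.1] w 0.0003
shift tool m [ 0.0015  0.0002 -0.0001]
```

```bash
python3 -m inch '[[[0,0,0,0.0004,0,0,0],[0,0,0,0.0008,0,0,0],[0,0,0,0.0012,0,0,0],[0,0,0,0.0016,0,0,0],[0,0,0,0.002,0,0,0],[0,0,0,0.0024,0,0,0],[0,0,0,0.0027,0,0,0],[0,0,0,0.0027,0,0,0],[0,0,0,0.0027,0,0,0],[0,0,0,0.0027,0,0,0]]]'; python3 go.py 0 0 138
```

```text
t: 21.48
position: [0.6529, -0.083, 0.1378]
tcp_rot: [0.997, 1.329, -0.995]
force: [-4.2, 0.9, 17.3]
grip_width: 0.0005
t 21.48 jig mm [-1.000e-01 -2.000e-01  1.378e+02] yaw err deg 0.01 down [ 0.002 -0.    -1.   ] Fjig [-3.8  2.  17.3] w 0.0005
shift tool m [-0.0002  0.0001 -0.0002]
```

```bash
python3 -m inch '[[[0,0,0,0.0002,0,0,0],[0,0,0,0.0004,0,0,0],[0,0,0,0.0006,0,0,0],[0,0,0,0.0006,0,0,0],[0,0,0,0.0006,0,0,0],[0,0,0,0.0006,0,0,0],[0,0,0,0.0006,0,0,0],[0,0,0,0.0006,0,0,0],[0,0,0,0.0006,0,0,0],[0,0,0,0.0006,0,0,0]]]'; python3 go.py 0 0 138
```

```text
t: 22.32
position: [0.653, -0.083, 0.1378]
tcp_rot: [0.997, 1.329, -0.995]
force: [-5.1, 1.0, 17.7]
grip_width: 0.0004
t 22.32 jig mm [ -0.   -0.2 137.8] yaw err deg 0.01 down [ 0.003 -0.    -1.   ] Fjig [-4.6  2.4 17.7] w 0.0004
shift tool m [-0.0002  0.     -0.0002]
```

The second stop is reached: it stalled at 137.8 mm, 15.2 mm of total travel, at about 17.5 N. Release upward.

```bash
python3 -m inch '[[[0,0,0,-0.002,0,0,0],[0,0,0,-0.004,0,0,0],[0,0,0,-0.007,0,0,0],[0,0,0,-0.01,0,0,0],[0,0,0,-0.014,0,0,0],[0,0,0,-0.019,0,0,0],[0,0,0,-0.026,0,0,0],[0,0,0,-0.036,0,0,0],[0,0,0,-0.05,0,0,0],[0,0,0,-0.065,0,0,0]]]'
python3 -m inch '[[[0,0,0,-0.01,-0.02,0,0],[0,0,0,-0.02,-0.045,0,0],[0,0,0,-0.03,-0.07,0,0],[0,0,0,-0.03,-0.1,0,0],[0,0,0,-0.03,-0.125,0,0],[0,0,0,-0.03,-0.145,0,0],[0,0,0,-0.03,-0.155,0,0],[0,0,0,-0.03,-0.155,0,0],[0,0,0,-0.03,-0.155,0,0],[0,0,0,-0.03,-0.155,0,0]]]'; python3 go.py
python3 - <<'E'
from bench import *
import cv2,numpy as np
a,b=camera("top")[165:265,300:400],camera("scene")[190:290,165:265]
cv2.imwrite("pics/end.png",np.hstack([cv2.resize(i,(400,400),interpolation=cv2.INTER_CUBIC) for i in(a,b)]))
cv2.imwrite("pics/top_end.png",camera("top"))
E
```

```text
t: 23.15
position: [0.6515, -0.0828, 0.1985]
tcp_rot: [0.995, 1.334, -0.997]
force: [-0.5, -0.3, 0.5]
grip_width: 0.0004
t: 23.98
position: [0.5052, -0.1259, 0.2288]
tcp_rot: [0.996, 1.331, -0.994]
force: [0.4, 0.7, 0.7]
grip_width: 0.0004
t 23.98 jig mm [-153.9    0.3  228.8] yaw err deg 0.09 down [ 0.001  0.001 -1.   ] Fjig [0.6 0.6 0.7] w 0.0004
```

View pics/end.png

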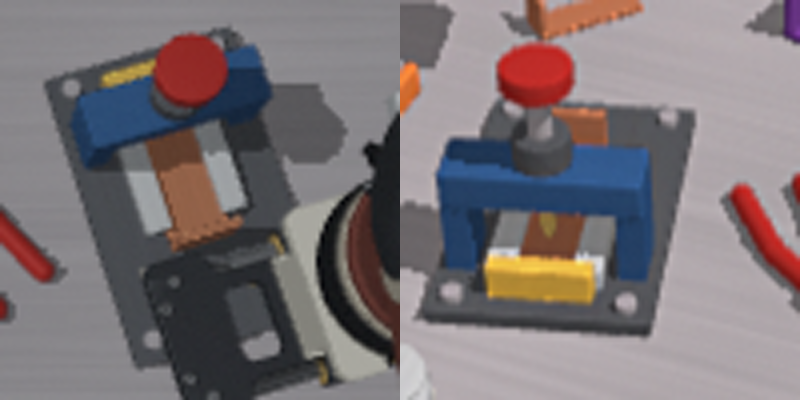

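View pics/top_end.png

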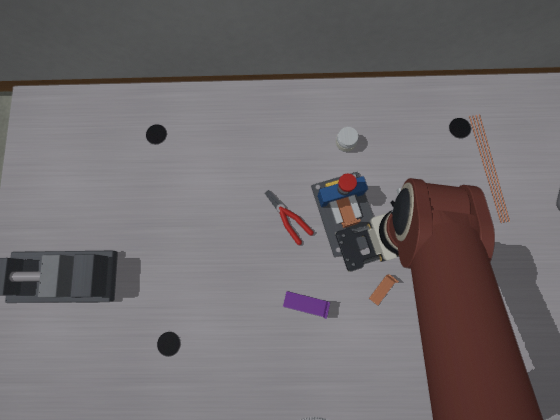

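The knob is back up (scene crop (535,72)), the bracket is still at the home position, and the pliers and tin are where they were. The clamp is under the arm in this view, but nothing came near it. Handing in.

```bash
python3 -c "
from bench import *
print(observe()['force'].round(1)); print(job_done())"
```

```text
[-0.9  0.4  0.9]
the job is handed in; nothing more can be done
None
```

I pushed the bracket home and worked the knob through both stops. I handed the job in at about 24 s with the arm clear of everything.

- **Bracket:** I pushed it along the guide at about 2–3 N until it stalled rigidly. A second push, lower down, stalled at the same place at 10 N. I took this as home.
- **Knob:** Its top was at about 153 mm above the table. It stalled at the first stop at 143.0 mm with 5.8 N, and I held it there for over half a second. It reached the second stop at 137.8 mm with about 17.5 N. Then I let go, and the last pictures show it back up.
- **Forces:** The highest end-of-move wrist reading was about 18 N. Forces were only read at the end of each move, so a brief peak in between would not show.

**Checks that were less certain:**
- The camera travel came out at 24.2 ± 0.7 mm, slightly under the stated minimum of 25 mm.
- My fitted jig pose put the flange about 1.7 mm short of home, which is within the 2 mm calibration error. I relied on the repeated rigid stall instead.
- In the last top view the pliers and tin had not moved. The clamp was hidden by the arm there, so I did not check it directly, though the arm's path went nowhere near it at low height.

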